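# Put the flower trough away in the cold frame

## Robot

A 6-joint arm with a two-finger parallel gripper is mounted at the origin on the work surface. World frame = base frame: x ahead of the robot, y to its left, z up, the work surface at z = 0. Lengths are in mm, angles in rad, forces in N, time in s.
With the tool pointing down it reaches from about 350 to 975 mm from the base axis. Payload 7.1 kg.
Tool frame: the origin (TCP) lies between the finger pads; the fingertips stand 19 mm ahead of it and the grasp point (between the pads) is the TCP; z points along the fingers, y is the line along which they close (so a half turn about z gives the same grasp; the last joint's range is limited). The gripper opens to 88 mm and grips with 3 to 60 N. Pads are 20 mm wide; open, the fingers measure 115 mm over their backs; the gripper's body (75 mm by 178 mm) begins 61 mm behind the grasp point.
Start: joints at [-1.269, 0.423, 1.63, -0, 1.089, -0.019], TCP at [197.096, -593.092, 241.675] pointing down, gripper open.
Joint ranges: [-3, 3], [-0.9, 2.11], [0.09, 2.58], [-1.31, 4.45], [0.11, 2.69], [-2.54, 2.54]. Speed limits (rad/s): [2.39, 2.39, 3.01, 3.14, 3.14, 3.14].

## Interface

Orientations are given as a rotation vector (axis times angle).
In Python, from workcell import ctrl gives the robot as it stands.
- The arm moves only by the tool arm_command, never from a script. Its argument "series" is a list of rows, each an object with "linear": the shift along the tool's x, y, z in m, a list of three; "turn": the turn about the tool's z in rad. A call has 1 to 10 rows; each row shifts and turns the commanded pose from where the row before left it, along the tool's axes as they then stand; what a row does not reach is not made up. A row lasts 1/10 s, in which the tool goes at most 50 mm and 8.59 degrees, less where a joint would pass 70% of its speed; a pose out of reach is approached as far as the arm can. A call with a gripper value outside its range is refused whole. "jaw" is the opening, from -1 (shut) to 1 (fully open), set as the call begins (left out, the last holds). The fingers move at their own pace and stop on an object; the grip force is fixed at half the most. Time passes only in rows, so rows that do not move let the fingers close. It gives the time, the measured TCP pose, the force, the opening and the grip force at its end, in the units of the state.
- ctrl.get_obs(): the state, without advancing time (a new reading comes with each control period).
- ctrl.get_image(name): name is "scene" or "top" or "wrist"; returns a dict with "frame" (480x640x3 uint8, blue, green, red), "fx", "fy", "cx", "cy" (pixels), "rvec" (rotation vector, rad) and "tvec" (3), from world to camera coordinates, as OpenCV has them. Camera axes: x right, y down, z forward; pixel columns grow to the right and rows downward; lengths in mm; the calibration is good to about 2 mm. A picture is of the moment at which its call begins. There is no depth.
- ctrl.close_job(): hands the job in; it is judged then, once.
The state is a dict: "t": time; "qpos": joint angles; "qvel": joint speeds; "joint_torque": joint torques, N m; "ee_pos": TCP position; "orientation": TCP orientation; "ft_force": force on the tool from outside, world axes, zero at the start; "moment": the same for the moment, N m; "width": finger opening in mm; "grasp_force": force on a finger pad.
Only numpy, scipy, OpenCV 4.12 (cv2) and the standard library are available. Lean on these libraries where they do the work, as an engineer would, in place of code of your own. Each camera call takes 0.05 s, during which the arm holds its last target. There are 200 camera calls.

## Task

Push the metal flower trough across the table into the open-topped wooden cold frame, far enough in that the gate clears it, then push the frame's gate fully shut. Only push: do not lift or tip the trough, do not knock about the two pots that stand at the back inside the frame, and leave the other things on the table where they are.

Things in the scene. Friction and masses are not known exactly. Their poses are not given: they have to be found in the camera images.
- frame: The cold frame: fixed open-topped wooden pen with no floor. Origin on the table. Inside: x -113 mm (face of the shut gate) to +130 (back wall), y -95 to +95. Side walls 12 mm thick, 75 high; back wall 85 high. The mouth faces its -x (roughly the robot's right); +x is the way in, z up. Nothing of the two pots inside lies nearer the mouth than x = +38 mm.
- gate (a joint): Angle (rad) of the wooden gate: 0 fully shut (firm stop), 1.57 straight out from the mouth, 2.1 wide open. Upright hinge at the frame's x, y = -119, -107 mm. Shut, the board lies along the frame's +y from the hinge; it opens towards -x, counter-clockwise seen from above. Light friction (a push of about 1 N), stays where left.
- gate_end (a point): Middle of the gate's free end edge, 209 mm from the hinge axis, 38 mm up, half-way through the board. The board is 14 mm thick (7 mm each side of the hinge axis), spans heights 6 to 70 mm, and both faces are flat with no knob.
- gate_hinge (a point): Point on the gate's hinge axis, 38 mm above the table.
- trough_mid (a point): Centre, half-way up, of the flower trough: loose, rectangular, sheet metal, 76 mm in its own x, 110 mm in its y, 55 mm high, about 0.5 kg, with soft flowers up to 37 mm above its rim (no resistance). It stands on the table in front of the mouth, its x within 0.3 rad of the frame's x, and slides when pushed low down.
- pot_a: Round terracotta pot with a plant, rim diameter 64 mm, 58 mm high, loose, at the back inside the frame on its -y or +y side. Origin at the centre of its underside. Leave it standing.
- pot_b: The other such pot inside the frame, on the other side. Leave it standing.
- pot_c: Round terracotta pot, rim diameter 68 mm, 60 mm high, on the table beside the mouth on the frame's +y side. Origin at the centre of its underside. Leave it alone.
- pot_d: Round dark pot, rim diameter 68 mm, 60 mm high, on the table outside the frame's -y wall. Origin at the centre of its underside. Leave it alone.
- twine: Ball of brown twine, diameter 54 mm, 48 mm high. Origin at the centre of its underside. Leave it alone.
- wreath: Round twig wreath lying flat, about 260 mm across, 30 mm high. Origin at its centre on the table. Leave it alone.
- secateurs: Pair of secateurs lying flat, 170 mm long, 18 mm high. Origin at its pivot on the table. Leave it alone.

How it is judged (in metres and radians):
On the way, in this order (a step that is already met when the one before it is completed fails the run):
1. the trough is pushed inside the frame, standing on the table (x of trough_mid in the frame of frame between -0.08 and 0.11 m and y of trough_mid in the frame of frame between -0.08 and 0.08 m and height (world z) of trough_mid below 0.034 m and angle between trough_mid's own z axis and vertical below 0.12 rad), for 0.2 s.
2. the gate is pushed fully shut (value of joint gate below 0.05 rad), for 0.2 s.
At the end, for the whole second after the job is handed in: The trough stands upright on the table inside the frame (its centre past x = -80 mm of the frame and within its walls), at rest, and the gate is shut to within 0.05 rad (all of step 1 and value of joint gate below 0.05 rad and linear speed of trough below 0.02 m/s); the robot touches nothing.
It fails at once if the trough is lifted more than 12 mm off the table (height (world z) of trough_mid above 0.0395 m).
It fails at once if the trough is tipped more than 0.3 rad (angle between trough_mid's own z axis and vertical above 0.3 rad).
It fails at once if a pot inside the frame is moved more than 20 mm or tipped over (distance of any of pot_a, pot_b from where it was at the start of the episode above 0.02 m or angle between any of pot_a, pot_b's own z axis and vertical above 0.3 rad).
It fails at once if another thing on the table (pots beside the frame, twine, wreath, secateurs) is moved more than 20 mm (distance of any of pot_c, pot_d, twine, wreath, secateurs from where it was at the start of the episode above 0.02 m).
It also fails if it takes over 58 s, if anything falls off the work surface, if the arm or the gripper's body presses on something with over 40 N, if the wrist force passes 120 N, or if a joint passes its speed limit or range.

## Working session

There is one attempt and no reset: what is moved stays moved. The work goes in short steps, Python scripts to look and compute and a tool call to move; the robot and the scene stay as the last step left them, time stands still between calls to the robot, and variables do not carry over. Pictures are saved under pics/ and viewed, at most 10 in all, crops included, and the job is handed in when it is done.

Besides the shell and the picture viewer there is one more tool, called after "Request:" in YAML: its name, and indented under it one key for each argument. arm_command: Moves the arm, as the interface text tells. Its arguments: {"type":"object","properties":{"series":{"type":"array"},"jaw":{"type":"number"}},"required":["series"]}

```bash
mkdir -p pics; cat > h.py <<'E'
import numpy as np, cv2
from workcell import ctrl
def cam(n):
    d=ctrl.get_image(n); d['R']=cv2.Rodrigues(np.array(d['rvec'],float))[0]; d['t']=np.array(d['tvec'],float).ravel(); return d
def ray(d,u,v,z):
    r=d['R'].T@np.array([(u-d['cx'])/d['fx'],(v-d['cy'])/d['fy'],1]); c=-d['R'].T@d['t']
    return c+r*(z-c[2])/r[2]
def proj(d,p):
    q=d['R']@np.array(p,float)+d['t']; return d['fx']*q[0]/q[2]+d['cx'],d['fy']*q[1]/q[2]+d['cy']
E
python3 - <<'E'
from h import *
import pickle
for n in('top','scene'):
    d=cam(n); cv2.imwrite(f'pics/{n}0.png',d['frame']); pickle.dump(d,open(n+'.pkl','wb')); print(n,-d['R'].T@d['t'],d['fx'])
o=ctrl.get_obs(); print(o)
E
```

```text
top [ 345.10633215 -115.10074076 1284.26355467] 553.184980038375
scene [1240.41899651 -675.99718126  694.3479619 ] 468.81550988031927
{'t': 0.1, 'qpos': array([-1.26903320e+00,  4.23760384e-01,  1.63058135e+00,  4.71784510e-06,
        1.08862592e+00, -1.90080521e-02]), 'qvel': array([-0.00049921, -0.00187774, -0.00165623, -0.00038074, -0.00141086,
       -0.00019338]), 'joint_torque': array([ 3.70962953e-04, -5.45611989e+01, -2.74323714e+01,  6.45609596e-02,
        1.87908771e-02, -4.25932126e-05]), 'ee_pos': array([ 196.94304117, -592.66590627,  240.99460445]), 'orientation': array([-3.09992890e+00, -5.01487872e-01,  2.97710626e-04]), 'ft_force': array([0.05508908, 0.12097352, 0.28085906]), 'moment': array([-0.01186616, -0.01395577, -0.04060305]), 'grasp_force': 0.0, 'width': 87.43382692445012}
```

View pics/top0.png

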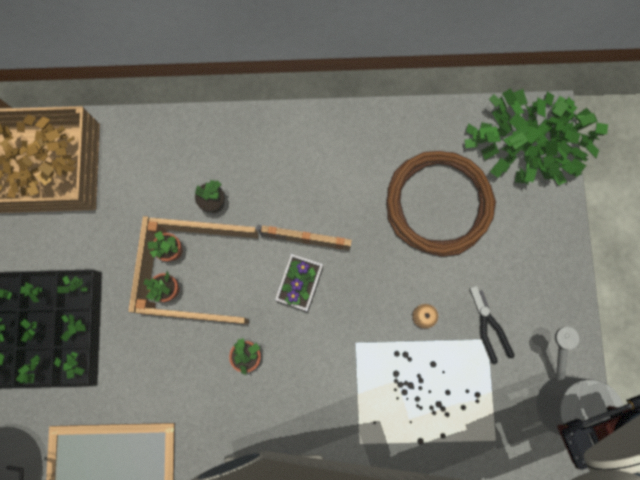

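View pics/scene0.png

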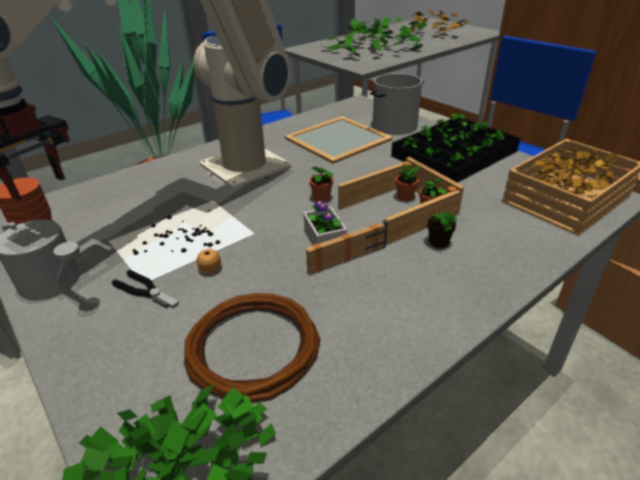

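The top view shows the frame's back wall at about (142,265), the hinge at (258,230) and the gate end at (350,244). The trough is centred at about (299,283), pot_c is at (246,356) and pot_d at (210,196). The scene view confirms this layout. I'll enlarge the work area for accurate corners.

```bash
python3 - <<'E'
from h import *
import pickle
d=pickle.load(open('top.pkl','rb')); f=d['frame']
cv2.imwrite('pics/crop.png',cv2.resize(f[190:370,125:365],None,fx=3.3,fy=3.3,interpolation=cv2.INTER_CUBIC))
hsv=cv2.cvtColor(f,cv2.COLOR_BGR2HSV)
for nm,lo,hi in(('wood',(8,70,110),(25,200,255)),('white',(0,0,165),(180,45,255))):
    m=cv2.inRange(hsv,lo,hi); m[:190]=0;m[335:]=0;m[:,:125]=0;m[:,365:]=0
    for c in cv2.findContours(m,cv2.RETR_EXTERNAL,cv2.CHAIN_APPROX_NONE)[0]:
        if cv2.contourArea(c)>40: r=cv2.minAreaRect(c);print(nm,cv2.contourArea(c),cv2.boxPoints(r).round(1).tolist())
E
```

```text
wood 53.0 [[161.60000610351562, 300.79998779296875], [173.0, 277.0], [180.89999389648438, 280.79998779296875], [169.5, 304.6000061035156]]
wood 537.5 [[260.3999938964844, 231.8000030517578], [261.6000061035156, 224.3000030517578], [351.0, 238.60000610351562], [349.79998779296875, 246.10000610351562]]
wood 1792.0 [[128.10000610351562, 312.0], [139.0, 214.1999969482422], [255.3000030517578, 227.10000610351562], [244.5, 324.8999938964844]]
white 169.0 [[274.20001220703125, 299.20001220703125], [290.20001220703125, 252.5], [322.5, 263.5], [306.5, 310.20001220703125]]
```

View pics/crop.png

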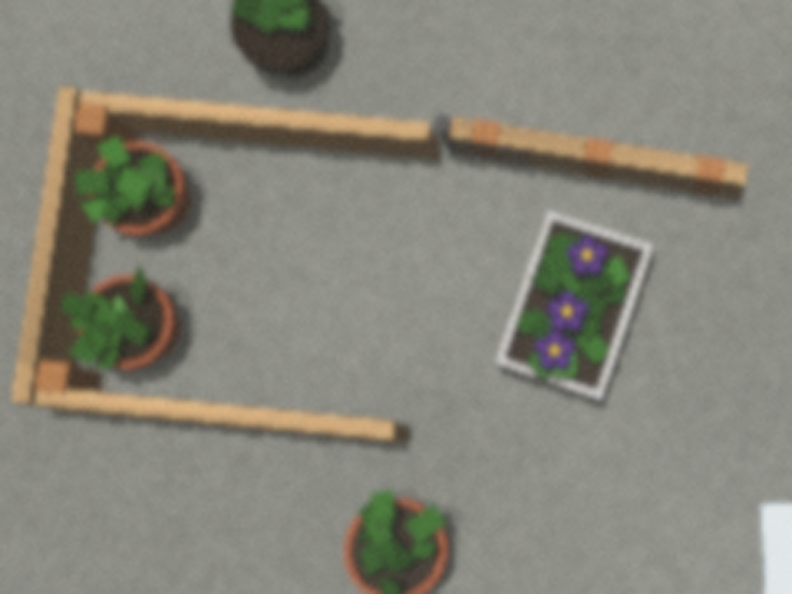

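```bash
cat > geo.py <<'E'
from h import *
import pickle
d=pickle.load(open('top.pkl','rb'))
P=lambda a,b,z: ray(d,125+a/3.3,190+b/3.3,z)[:2]
T=np.array([P(*c,55) for c in((548,212),(652,245),(602,400),(498,365))])
n1,n2=P(100,118,75),P(430,140,75)   # -y wall inner
p1,p2=P(100,394,75),P(393,422,75)   # +y wall inner
b1,b2=P(76,110,85),P(32,400,85)
ex=(n1-n2)/np.linalg.norm(n1-n2)+(p1-p2)/np.linalg.norm(p1-p2); ex/=np.linalg.norm(ex); ey=np.array([-ex[1],ex[0]])
O=((n1+n2)/2@ey+(p1+p2)/2@ey)/2*ey+((b1+b2)/2@ex-130)*ex
F=lambda p:np.array([(np.asarray(p)-O)@ex,(np.asarray(p)-O)@ey])
W=lambda x,y:O+x*ex+y*ey
E
python3 - <<'E'
from geo import *
print('O',O,'yaw',np.arctan2(ex[1],ex[0]))
for n,q in dict(n1=n1,n2=n2,p1=p1,p2=p2,b1=b1,b2=b2).items(): print(n,F(q).round(1))
print('T',T.round(1).tolist(),T.mean(0),F(T.mean(0)),[F(t).round(1).tolist() for t in T])
print('gate',[F(P(*c,70)).round(1) for c in((450,119),(450,140),(747,163),(745,187))])
print('hinge w',W(-119,-107),F(P(440,128,75)))
print('pots',F(P(137,188,58)),F(P(127,322,58)),'c',F(P(397,548,60)),P(397,548,60),'tw',F(ray(d,427,317,40)[:2]),'wr',F(ray(d,441,203,15)[:2]))
E
```

```text
O [514.39371227 148.79410524] yaw 1.4624306246911483
n1 [115.  -92.8]
n2 [-111.1  -95.5]
p1 [90.1 93. ]
p2 [-105.9   95.3]
b1 [128.7 -95.1]
b2 [131.3 100.9]
T [[548.9, -50.0], [524.2, -120.3], [420.2, -83.8], [445.5, -14.4]] [484.73324837 -67.12866542] [-217.8640967     6.13362695] [[-193.9, -55.8], [-266.5, -38.9], [-241.5, 68.4], [-169.7, 50.8]]
gate [array([-122.5, -112.1]), array([-124. ,  -97.5]), array([-326.2,  -97.7]), array([-326. ,  -81.2])]
hinge w [607.89577521  18.91968811] [-117.03245161 -104.27768246]
pots [ 88.57176547 -49.36493627] [83.44404953 42.64634143] c [-115.02695166  176.64000181] [326.34925435  53.54615674] tw [-507.49096804   58.49955938] wr [-532.19392697 -212.28648802]
```

The frame pose is consistent: origin (514,149), yaw 1.462. The trough sits at frame (-218, 6) with yaw about -0.23. I'll align the tool with the frame (tool x = frame x, tool y = -frame y), then go behind the trough.

Request:
arm_command:
  series:
    - {"linear": [0, 0, 0], "turn": -0.142}
    - {"linear": [0, 0, 0], "turn": -0.142}
    - {"linear": [0, 0, 0], "turn": -0.142}
    - {"linear": [0, 0, 0], "turn": -0.142}
    - {"linear": [0, 0, 0], "turn": -0.142}
    - {"linear": [0, 0, 0], "turn": -0.142}
    - {"linear": [0, 0, 0], "turn": -0.142}
    - {"linear": [0, 0, 0], "turn": -0.142}
  jaw: 0.2

```text
t: 0.9
ee_pos: [197.0, -592.8, 241.2]
orientation: [-2.338, -2.098, -0.001]
ft_force: [0.9, -0.3, 0.5]
width: 52.5
grasp_force: 0.0
```

Request:
arm_command:
  series:
    - {"linear": [0.042, 0.022, 0], "turn": 0}
    - {"linear": [0.042, 0.022, 0], "turn": 0}
    - {"linear": [0.042, 0.022, 0], "turn": 0}
    - {"linear": [0.042, 0.022, 0], "turn": 0}
    - {"linear": [0.042, 0.022, 0], "turn": 0}
    - {"linear": [0.042, 0.022, 0], "turn": 0}
    - {"linear": [0.042, 0.022, 0], "turn": 0}
    - {"linear": [0.042, 0.022, 0], "turn": 0}
    - {"linear": [0.042, 0.022, 0], "turn": 0}
    - {"linear": [0.042, 0.022, 0], "turn": 0}

```text
t: 1.9
ee_pos: [464.1, -199.0, 241.6]
orientation: [-2.344, -2.091, 0.0]
ft_force: [0.2, -1.4, 0.9]
width: 53.1
grasp_force: 0.0
```

```bash
cat > st.py <<'E'
from geo import *
o=ctrl.get_obs(); R=cv2.Rodrigues(o['orientation'])[0]; p=o['ee_pos']
a=np.arctan2(R[1,0],R[0,0])-np.arctan2(ex[1],ex[0])
print('t',o['t'],'F',F(p[:2]).round(1),'z',p[2].round(1),'yawrel',a.round(3),'zax',R[:,2].round(3),'f',o['ft_force'].round(1),'w',o['width'],'q',o['qpos'].round(2))
E
python3 st.py
```

```text
t 1.9 F [-351.2   12.4] z 241.6 yawrel -0.006 zax [-0.  0. -1.] f [ 0.2 -1.4  0.9] w 53.08636767544216 q [-0.43  0.25  1.89 -0.    1.   -0.31]
```

Request:
arm_command:
  series:
    - {"linear": [0, 0.006, 0.042], "turn": -0.006}
    - {"linear": [0, 0, 0.042], "turn": 0}
    - {"linear": [0, 0, 0.042], "turn": 0}
    - {"linear": [0, 0, 0.042], "turn": 0}
    - {"linear": [0, 0, 0.03], "turn": 0}
    - {"linear": [0, 0, 0.01], "turn": 0}
    - {"linear": [0.025, 0, 0], "turn": 0}
    - {"linear": [0.025, 0, 0], "turn": 0}
    - {"linear": [0.01, 0, 0], "turn": 0}
    - {"linear": [0.01, 0, 0], "turn": 0}

```text
t: 2.9
ee_pos: [477.6, -131.6, 34.4]
orientation: [2.336, 2.098, 0.001]
ft_force: [-0.8, -0.8, 0.8]
width: 52.9
grasp_force: 0.0
```

Request:
arm_command:
  series:
    - {"linear": [0.01, 0, 0], "turn": 0}
    - {"linear": [0.01, 0, 0], "turn": 0}
    - {"linear": [0.01, 0, 0], "turn": 0}
    - {"linear": [0.01, 0, 0], "turn": 0}
    - {"linear": [0.01, 0, 0], "turn": 0}
    - {"linear": [0.01, 0, 0], "turn": 0}
    - {"linear": [0.01, 0, 0], "turn": 0}
    - {"linear": [0.01, 0, 0], "turn": 0}

```text
t: 3.7
ee_pos: [485.6, -52.3, 34.0]
orientation: [2.337, 2.099, -0.001]
ft_force: [-0.7, -7.0, 6.3]
width: 52.5
grasp_force: 3.7
```

```bash
python3 st.py; python3 - <<'E'
from h import *
d=cam('top'); cv2.imwrite('pics/top1.png',cv2.resize(d['frame'][190:370,125:365],None,fx=3.3,fy=3.3,interpolation=cv2.INTER_CUBIC))
E
```

```text
t 3.7 F [-203.     6.9] z 34.0 yawrel 0.001 zax [-0.    -0.001 -1.   ] f [-0.7 -7.   6.3] w 52.49771374907438 q [-0.13  0.58  2.03 -0.    0.53 -0.02]
```

View pics/top1.png

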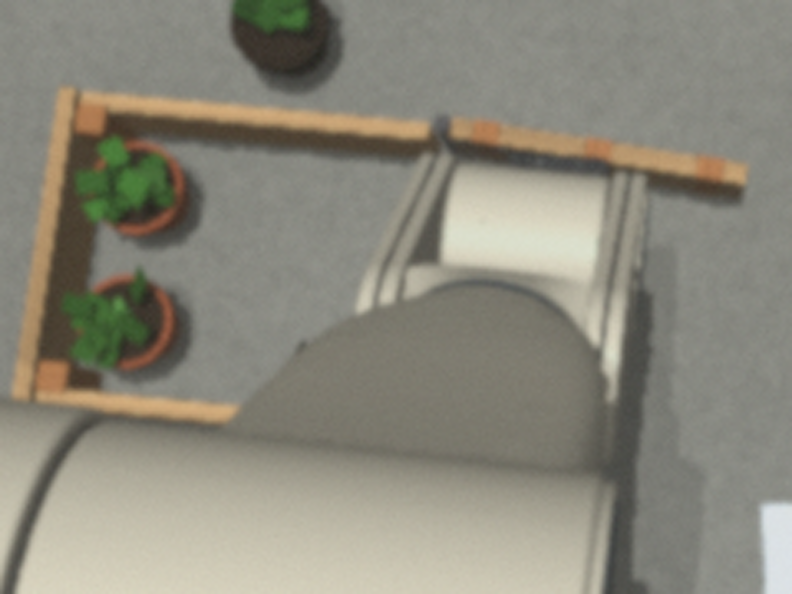

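The arm hides the trough from above, while the frame, pots and gate are unchanged. I'll carry on and use the scene camera.

Request:
arm_command:
  series:
    - {"linear": [0.01, 0, 0], "turn": 0}
    - {"linear": [0.01, 0, 0], "turn": 0}
    - {"linear": [0.01, 0, 0], "turn": 0}
    - {"linear": [0.01, 0, 0], "turn": 0}
    - {"linear": [0.01, 0, 0], "turn": 0}
    - {"linear": [0.01, 0, 0], "turn": 0}

```text
t: 4.35
ee_pos: [491.6, 7.3, 33.8]
orientation: [-2.337, -2.099, 0.002]
ft_force: [-1.1, -6.8, 5.1]
width: 52.7
grasp_force: 3.5
```

```bash
python3 st.py; python3 - <<'E'
from h import *
d=cam('scene'); cv2.imwrite('pics/scene1.png',cv2.resize(d['frame'][140:290,280:480],None,fx=4,fy=4,interpolation=cv2.INTER_CUBIC))
E
```

```text
t 4.35 F [-143.2    7.4] z 33.8 yawrel 0.001 zax [-0.001 -0.001 -1.   ] f [-1.1 -6.8  5.1] w 52.67908865428664 q [-0.01  0.59  2.02 -0.    0.53  0.1 ]
```

View pics/scene1.png

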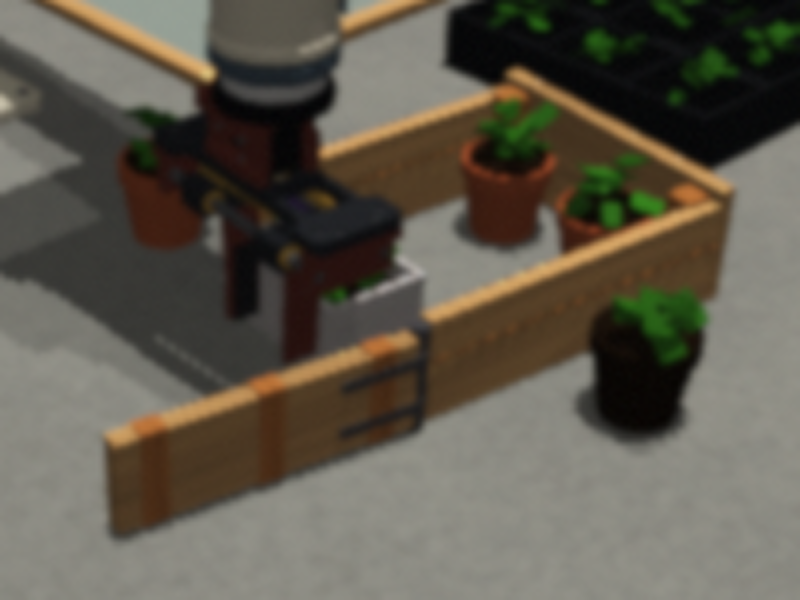

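The trough is flush against both fingers and entering the mouth. Its front -y rim corner is at crop (422,268), and everything else is untouched. I'll compute how far it has got.

```bash
python3 - <<'E'
from geo import *
s=pickle.load(open('scene.pkl','rb'))
for a,b in((422,270),(398,258)): print(F(ray(s,280+a/4,140+b/4,55)[:2]))
E
```

```text
[-56.73472527 -37.58071495]
[-59.97889196 -17.28848961]
```

Request:
arm_command:
  series:
    - {"linear": [0.01, 0, 0], "turn": 0}
    - {"linear": [0.01, 0, 0], "turn": 0}
    - {"linear": [0.01, 0, 0], "turn": 0}

```text
t: 4.7
ee_pos: [494.6, 36.9, 33.7]
orientation: [-2.337, -2.098, 0.002]
ft_force: [-1.2, -6.5, 4.6]
width: 52.4
grasp_force: 3.3
```

Request:
arm_command:
  series:
    - {"linear": [0.01, 0, 0], "turn": 0}
    - {"linear": [0.01, 0, 0], "turn": 0}
    - {"linear": [0.006, 0, 0], "turn": 0}
    - {"linear": [0.003, 0, 0], "turn": 0}
    - {"linear": [0, 0, 0], "turn": 0}
    - {"linear": [-0.02, 0, 0], "turn": 0}
    - {"linear": [-0.03, 0, 0], "turn": 0}
    - {"linear": [-0.03, 0, 0], "turn": 0}
    - {"linear": [-0.03, 0, 0], "turn": 0}
    - {"linear": [-0.03, 0, 0], "turn": 0}
  jaw: 0.2

```text
t: 5.7
ee_pos: [482.6, -74.1, 33.4]
orientation: [-2.337, -2.098, 0.001]
ft_force: [0.0, 0.0, 0.7]
width: 52.6
grasp_force: 0.0
```

```bash
python3 st.py; python3 - <<'E'
from h import *
d=cam('scene'); cv2.imwrite('pics/scene2.png',cv2.resize(d['frame'][140:290,280:480],None,fx=4,fy=4,interpolation=cv2.INTER_CUBIC))
E
```

```text
t 5.7 F [-225.     7.5] z 33.4 yawrel 0.0 zax [-0.001  0.001 -1.   ] f [0.  0.  0.7] w 52.55497683885391 q [-0.18  0.58  2.03  0.    0.53 -0.07]
```

View pics/scene2.png

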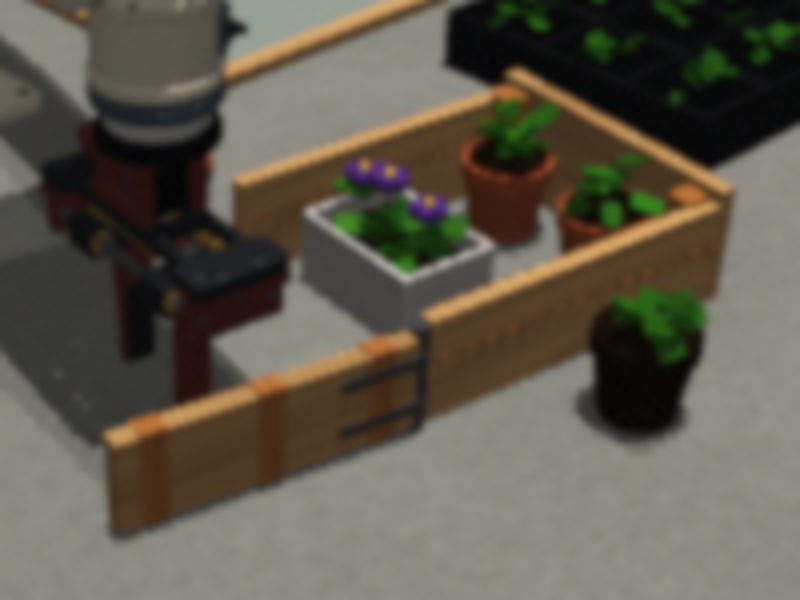

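The trough stands upright in the frame, with its back rim corners at crop (305,210) and (408,283). The pots are untouched. I'll check its position and plan the gate arc.

```bash
python3 - <<'E'
from geo import *
s=pickle.load(open('scene.pkl','rb'))
for a,b in((408,283),(305,212),(492,245)): print(F(ray(s,280+a/4,140+b/4,55)[:2]))
H=np.array([-119,-107]);prev=None
for th in list(np.linspace(1.48,0,11)):
    g=np.array([-np.sin(th),np.cos(th)]);n=np.array([-np.cos(th),-np.sin(th)])
    c=H+130*g+(7+10*np.cos(th)+13.5*np.sin(th))*n
    print(round(th,2),c.round(1),'' if prev is None else ((c-prev)*[1,-1]).round(1)); prev=c
E
```

```text
[-73.85271924 -44.47962987]
[-73.60691823  64.92686571]
[ -0.05307973 -40.15364377]
1.48 [-250.4 -116.5] 
1.33 [-250.6  -98.1] [ -0.2 -18.4]
1.18 [-248.2  -79.5] [  2.5 -18.6]
1.04 [-242.9  -61.1] [  5.2 -18.4]
0.89 [-234.9  -43.4] [  8.1 -17.7]
0.74 [-224.   -26.8] [ 10.9 -16.6]
0.59 [-210.5  -11.9] [ 13.5 -15. ]
0.44 [-194.6    1. ] [ 15.9 -12.9]
0.3 [-176.5   11.4] [ 18.  -10.3]
0.15 [-156.8   18.8] [19.7 -7.4]
0.0 [-136.   23.] [20.8 -4.2]
```

Request:
arm_command:
  series:
    - {"linear": [0, 0, -0.04], "turn": 0}
    - {"linear": [0, 0, -0.04], "turn": 0}
    - {"linear": [0, 0, -0.03], "turn": 0}
    - {"linear": [-0.006, 0.037, 0], "turn": 0}
    - {"linear": [-0.006, 0.037, 0], "turn": 0}
    - {"linear": [-0.006, 0.037, 0], "turn": 0}
    - {"linear": [-0.007, 0.037, 0], "turn": 0}
    - {"linear": [0, 0, 0], "turn": 0}
  jaw: -1

```text
t: 6.55
ee_pos: [631.7, -114.9, 143.6]
orientation: [2.337, 2.096, 0.004]
ft_force: [-0.3, -0.7, 0.0]
width: 0.6
grasp_force: 0.0
```

Request:
arm_command:
  series:
    - {"linear": [0, 0, 0.04], "turn": 0}
    - {"linear": [0, 0, 0.04], "turn": 0}
    - {"linear": [0, 0, 0.025], "turn": 0}
    - {"linear": [0, 0, 0], "turn": 0}

```text
t: 6.95
ee_pos: [623.6, -112.9, 34.6]
orientation: [-2.333, -2.093, 0.008]
ft_force: [-0.3, -0.3, 0.1]
width: 0.4
grasp_force: 0.0
```

```bash
python3 st.py
```

```text
t 6.95 F [-248.4 -136.9] z 34.6 yawrel 0.0 zax [-0.009  0.002 -1.   ] f [-0.3 -0.3  0.1] w 0.4407021873784283 q [-0.2   0.72  1.69  0.    0.74 -0.09]
```

Request:
arm_command:
  series:
    - {"linear": [-0.001, -0.01, 0], "turn": 0}
    - {"linear": [-0.001, -0.01, 0], "turn": 0}
    - {"linear": [0, -0.009, 0], "turn": 0}
    - {"linear": [0, -0.009, 0], "turn": 0}
    - {"linear": [0.001, -0.009, 0], "turn": 0}
    - {"linear": [0.001, -0.009, 0], "turn": 0}
    - {"linear": [0.003, -0.009, 0], "turn": 0}
    - {"linear": [0.003, -0.009, 0], "turn": 0}
    - {"linear": [0.004, -0.009, 0], "turn": 0}
    - {"linear": [0.004, -0.009, 0], "turn": 0}

```text
t: 7.95
ee_pos: [537.0, -89.8, 38.6]
orientation: [-2.338, -2.098, 0.0]
ft_force: [1.3, -1.0, -0.1]
width: 0.4
grasp_force: 0.3
```

Request:
arm_command:
  series:
    - {"linear": [0.011, -0.017, 0], "turn": 0}
    - {"linear": [0.013, -0.015, 0], "turn": 0}
    - {"linear": [0.016, -0.013, 0], "turn": 0}
    - {"linear": [0.009, -0.005, 0], "turn": 0}
    - {"linear": [0.009, -0.005, 0], "turn": 0}

```text
t: 8.45
ee_pos: [488.9, -26.0, 38.7]
orientation: [-2.337, -2.099, 0.0]
ft_force: [-1.0, 0.5, -1.4]
width: 0.4
grasp_force: 0.3
```

```bash
python3 st.py
```

```text
t 8.45 F [-176.5    6.4] z 38.7 yawrel 0.001 zax [-0. -0. -1.] f [-1.   0.5 -1.4] w 0.3834894803711604 q [-0.08  0.58  2.03 -0.    0.54  0.03]
```

Request:
arm_command:
  series:
    - {"linear": [0.01, -0.004, 0], "turn": 0}
    - {"linear": [0.01, -0.004, 0], "turn": 0}
    - {"linear": [0.008, -0.003, 0], "turn": 0}
    - {"linear": [0.006, -0.002, 0], "turn": 0}
    - {"linear": [0.004, 0, 0], "turn": 0}
    - {"linear": [0.002, 0, 0], "turn": 0}
    - {"linear": [0, 0, 0], "turn": 0}

```text
t: 9.15
ee_pos: [480.9, 14.7, 38.7]
orientation: [2.338, 2.099, 0.0]
ft_force: [0.3, 0.5, -1.1]
width: 0.6
grasp_force: 0.0
```

```bash
python3 st.py
```

```text
t 9.15 F [-137.    18.8] z 38.7 yawrel 0.001 zax [ 0.  0. -1.] f [ 0.3  0.5 -1.1] w 0.6185683731839074 q [0.01 0.57 2.04 0.   0.53 0.11]
```

No stop felt yet, so I'll creep until the force rises.

Request:
arm_command:
  series:
    - {"linear": [0.002, 0, 0], "turn": 0}
    - {"linear": [0.001, 0, 0], "turn": 0}
    - {"linear": [0, 0, 0], "turn": 0}

```text
t: 9.45
ee_pos: [481.1, 17.3, 38.7]
orientation: [2.338, 2.098, -0.0]
ft_force: [-0.4, -0.8, -0.4]
width: 0.6
grasp_force: 0.7
```

Request:
arm_command:
  series:
    - {"linear": [0.002, 0, 0], "turn": 0}
    - {"linear": [0, 0, 0], "turn": 0}

```text
t: 9.65
ee_pos: [481.1, 17.6, 38.7]
orientation: [2.337, 2.098, -0.003]
ft_force: [-1.0, -18.8, 1.7]
width: 0.3
grasp_force: 9.4
```

The force jumped to 19 N, so the gate is at its stop. I'll retreat and verify.

Request:
arm_command:
  series:
    - {"linear": [-0.01, 0, 0], "turn": 0}
    - {"linear": [-0.03, 0, 0], "turn": 0}
    - {"linear": [-0.04, 0, -0.02], "turn": 0}
    - {"linear": [-0.02, 0, -0.045], "turn": 0}
    - {"linear": [-0.02, 0, -0.045], "turn": 0}
    - {"linear": [-0.045, 0, -0.02], "turn": 0}
    - {"linear": [-0.045, 0, 0], "turn": 0}
    - {"linear": [-0.045, 0, 0], "turn": 0}
    - {"linear": [-0.045, 0, 0], "turn": 0}
    - {"linear": [0, 0, 0], "turn": 0}

```text
t: 10.65
ee_pos: [448.8, -283.5, 169.1]
orientation: [2.341, 2.091, 0.0]
ft_force: [0.7, 0.7, 0.7]
width: 0.6
grasp_force: 0.0
```

```bash
python3 - <<'E'
from h import *
d=cam('top'); cv2.imwrite('pics/top3.png',cv2.resize(d['frame'][190:370,125:365],None,fx=3.3,fy=3.3,interpolation=cv2.INTER_CUBIC))
E
```

```text
(no output)
```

View pics/top3.png

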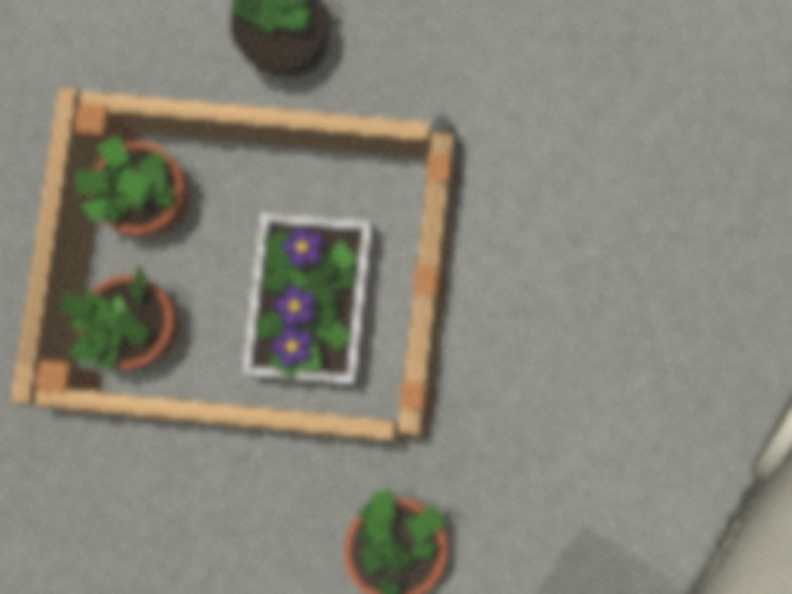

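The gate lies across the mouth from crop (443,130) to (410,432) and the trough is centred at (308,300) inside. The pots have not moved. I'll check the gate angle, then hand in.

```bash
python3 - <<'E'
from geo import *
a,b=F(P(454,140,70)),F(P(421,432,70)); g=b-a; th=np.arctan2(-g[0],g[1]); print(a,b,th)
if abs(th)<0.05: print(ctrl.close_job())
E
```

```text
[-126.69965505  -97.74698744] [-124.38175759  100.1198083 ] -0.011713897920711066
the job is handed in; nothing more can be done
None
```

The trough is upright inside the frame, centred at about (-37, 10) mm in frame coordinates. The gate is shut against its stop (about -0.01 rad measured), both inside pots and the two beside the frame look unmoved, and the job is handed in.

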